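# Clamp a glued sanding block in a ratchet press

### The arm

A 7-joint arm with a two-finger parallel gripper is mounted at the origin on a cart in front of the work surface, level with it; the furniture and walls round the work are solid. World frame = base frame: x ahead of the robot, y to its left, z up, the work surface at z = 0. Lengths are in m, angles in rad, forces in N, time in s.
With the tool pointing down it reaches from about 0.35 to 0.9 m from the base axis. Payload 7.2 kg.
Tool frame: the origin (TCP) lies on the front face of the gripper's body, between the roots of the fingers; the fingertips stand 73 mm ahead of it and the grasp point (between the pads) lies 54 mm ahead of it; z points along the fingers, y is the line along which they close (so a half turn about z gives the same grasp; the last joint's range is limited). The gripper opens to 85 mm and grips with 20 to 120 N. Pads are 22 mm wide; open, the fingers measure 114 mm over their backs; the gripper's body (76 mm by 85 mm) begins 54 mm behind the grasp point. The pads swing forward as they close: fully open they stand 13 mm farther back than shut.
Start: joints at [-1.307, 0.411, -0.013, 1.596, 0.006, 1.134, -0.082], TCP at [0.204, 0.591, 0.304] pointing down, gripper open.
Joint ranges: [-2.95, 2.95], [-0.29, 1.99], [-1.47, 1.44], [0.14, 2.54], [-1.03, 4.17], [0.13, 1.85], [-2.86, 2.86]. Speed limits (rad/s): [2.39, 2.39, 3.01, 3.01, 3.14, 3.14, 3.14].

### API

Orientations are given as a 3x3 rotation matrix whose columns are the frame's x, y, z axes.
In Python, from workcell import get_state, snapshot, manip gives the robot as it stands. The module is installed in compiled form; this text tells all that it offers.
- The arm moves only by the shell command python3 -m handwheel 'ROWS' [OPENING] [FORCE]. ROWS is JSON, a list of rows, each a list of 6 numbers: the shift along the tool's x, y, z in cm, then the turn, a rotation vector about the tool's x, y, z in degrees. A call has 1 to 5 rows; each row is the pose to reach, as a shift and turn from the pose commanded when the call began, along the tool's axes at that moment; what a row does not reach only later rows make up. A row lasts 1/10 s, in which the tool goes at most 50 mm and 8.59 degrees, less where a joint would pass 70% of its speed; a pose out of reach is approached as far as the arm can. A call with a gripper value outside its range is refused whole. OPENING is the opening, from -1 (shut) to 1 (fully open), set as the call begins (- or left out, the last holds). The fingers move at their own pace and stop on an object; FORCE is the grip in N (left out, the last holds). Time passes only in rows, so rows that repeat a pose let the fingers close. It gives the time, the measured TCP pose, the force, the opening and the grip force at its end, in the units of the state.
- get_state(): the state, without advancing time (a new reading comes with each control period).
- snapshot(name): name is "scene" or "top" or "wrist"; returns a dict with "image" (400x640x3 uint8, red, green, blue), "vertical_fov" (degrees; the focal length in pixels is half the picture's height over the tangent of half this angle, whatever the lens; pixels are square), "cx", "cy" (the principal point, pixels), "rvec" (rotation vector, rad) and "tvec" (3), from world to camera coordinates, as OpenCV has them; the wrist camera has in their place "mount" (4x4, takes a point from camera to tool coordinates, whose origin is the TCP and whose axes are the flange's). Camera axes: x right, y down, z forward; pixel columns grow to the right and rows downward; lengths in m; the calibration is good to about 2 mm. A picture is of the moment at which its call begins: read the wrist's pose just before it. There is no depth.
- manip.finish_job(): hands the job in; it is judged then, once.
The state is a dict: "clock": time; "joint_pos": joint angles; "joint_velocities": joint speeds; "joint_efforts": joint torques, N m; "tool_pos": TCP position; "ee_rot": TCP orientation; "ft_force": force on the tool from outside, world axes, zero at the start; "ft_torque": the same for the moment, N m; "finger_gap": opening from 0.0 (shut) to 1.0 (fully open); "gripper_force": force on a finger pad.
Only numpy, scipy, OpenCV 4.12 (cv2) and the standard library are available. Lean on these libraries where they do the work, as an engineer would, in place of code of your own. Each camera call takes 0.05 s, during which the arm holds its last target. There are 200 camera calls.

### The job

The freshly glued sanding block lies in the small wooden screw press and has to be clamped while it dries. Before you turn the screw, flip the pawl lever on the ratchet handle over to the tightening (clockwise) side; then work the handle to and fro by its knob until the foot holds the block firmly, and stop as soon as the handle clearly stiffens so that the block is not crushed. Let go, and leave the block where it lies and the other things on the table undisturbed.

Things in the scene. Friction and masses are not known exactly. Their poses are not given: they have to be found in the camera images.
- press: fixed wooden C-frame screw press, base 175 x 120 mm, open to its front (-x). Origin on the screw's vertical axis at table height, z up. The bed under the screw is 30 mm high; the head's top is at 165 mm, its column 57 to 97 mm behind the axis. On the head lie a 12-tooth ratchet nut and above it the flat steel handle, both turning about the screw's axis
- axis (a point): point on the screw's axis 196 mm above the table, level with the handle's upper face. The upright threaded rod here does not turn; its top is at most 252 mm high and sinks with the foot. Turning the nut clockwise (from above) lowers the foot 16 mm per rad, anticlockwise raises it. The screw is self-locking: it stays when let go. The nut itself is stiff (0.4 N m)
- handle (a joint): angle of the ratchet handle, rad, growing clockwise from above; at 0 it points to the press's -x, at positive values to -x and +y. Stops at -0.7 and 0.7 (resistance there is no clamping force). It turns the nut only the way the pawl is set and clicks freely back over the teeth, 0.52 rad apart; a working stroke may begin with up to 0.52 rad idle travel. Its own friction is 0.28 N m
- knob_mid (a point): middle of the upright wooden knob at the handle's end: 25 mm across, 46 mm high, 140 mm from the screw's axis. This point is 222 mm above the table, 20 mm under the knob's top. The knob spins on the handle, so it can be held and carried round its arc without turning the wrist
- pawl (a joint): angle of the pawl lever relative to the handle, rad, growing clockwise from above: negative = the handle drives anticlockwise (loosens), positive = it drives clockwise (tightens). A weak over-centre spring holds it on either side, 0.06 to 0.34 from the middle: about 0.1 while it lies on the crest of a tooth, more once the moving handle lets it drop in
- peg_top (a point): top of the upright steel peg, 10 mm across and 34 mm high, at the end of the pawl lever; 234 mm above the table. The lever pivots on the handle's centre line 52 mm from the screw's axis; the peg is 34 mm farther out, 54 mm short of the knob. Pushed sideways over the centre line (2 to 4 N) it tips over. The side where it stands is the way the handle drives: towards the press's +y side tightens
- foot: round steel foot, 40 mm across, at the lower end of the screw; origin at the centre of its flat underside, 20 to 30 mm above the block at the start. It only moves up and down
- piece: loose sanding block, wood with a brown sole, 39 x 65 x 28 mm, flat on the bed under the foot; origin at its underside's centre, 65 mm side along its y. Once the foot bears on it, the push at the moving knob (5 N with the nut free; at rest it relaxes to half or less) grows by 1 N per 9 N of clamping force. Firm is 15 to 40 N, over 60 N crushes it; less than 1 mm of foot travel lies between
- tower_a: loose bystander: round wooden tower, 51 x 99 mm
- house_a: loose bystander: wooden town house, 47 x 43 x 109 mm
- house_b: loose bystander: wooden town house, 47 x 43 x 109 mm
- jar_a: loose bystander: turned wooden jar with lid, 47 x 73 mm
- jar_b: loose bystander: turned wooden jar, 47 x 73 mm
- roll: loose bystander: roll of tape, 104 x 25 mm
- fob: loose bystander: wooden key fob, 20 x 50 x 8 mm
- stick: loose bystander: wooden spatula, 120 x 26 x 6 mm
There are look-alikes about, which are no part of the job. Several things have the shape of the piece; the one meant has the colours described above.

How it is judged:
By the outcome, as a careful person would: the job done as asked, in the order asked, and still so for the second after the job is handed in, with the robot touching nothing.
It also fails if it takes over 64 s, if anything falls off the work surface, if the arm or the gripper's body presses on something with over 40 N, if the wrist force passes 120 N, or if a joint passes its speed limit or range.

## Working session

There is one attempt and no reset: what is moved stays moved. The work goes in short steps, Python scripts to look and compute and a shell command to move; the robot and the scene stay as the last step left them, time stands still between calls to the robot, and variables do not carry over. Pictures are saved under pics/ and viewed, at most 10 in all, crops included, and the job is handed in when it is done.

```bash
mkdir -p pics; cat > h.py <<'E'
import numpy as np,cv2
from workcell import get_state,snapshot,manip
def cam(n):
    s=get_state();d=snapshot(n);f=200/np.tan(np.radians(d["vertical_fov"])/2)
    if "mount" in d:
        M=np.array(d["mount"]);R=np.array(s["ee_rot"])@M[:3,:3];o=np.array(s["tool_pos"])+np.array(s["ee_rot"])@M[:3,3]
    else:
        Rc=cv2.Rodrigues(np.array(d["rvec"],float))[0];R=Rc.T;o=-R@np.array(d["tvec"],float).ravel()
    return dict(im=np.array(d["image"])[:,:,::-1].copy(),f=f,cx=d["cx"],cy=d["cy"],R=R,o=o)
def ray(c,u,v,z):
    r=c["R"]@np.array([(u-c["cx"])/c["f"],(v-c["cy"])/c["f"],1]);return c["o"]+r*(z-c["o"][2])/r[2]
def proj(c,p):
    q=c["R"].T@(np.array(p)-c["o"]);return c["f"]*q[:2]/q[2]+[c["cx"],c["cy"]]
E
python3 - <<'E'
from h import *
import pickle
for n in("scene","top"):
    c=cam(n);cv2.imwrite(f"pics/{n}0.png",c["im"]);pickle.dump(c,open(n+".pkl","wb"));print(n,c["o"],c["f"])
s=get_state();print(s)
E
```

```text
scene [0.16411886 0.63625515 1.11895868] 480.41955007428766
top [ 0.35899734 -0.05626394  1.50301428] 407.28352099331875
{'clock': 0.1, 'joint_pos': array([-1.30721352,  0.41182267, -0.01274343,  1.59697119,  0.00555973,
        1.13431829, -0.08221508]), 'joint_velocities': array([ 0.00079554, -0.00032006, -0.00047058, -0.00162829,  0.00185641,
       -0.00130075, -0.00021334]), 'joint_efforts': array([ 1.78147398e-03, -6.01830769e+01,  6.83626123e-01, -3.00089121e+01,
        1.40019099e-02,  6.46102242e-03,  3.93216442e-05]), 'tool_pos': array([0.20346905, 0.59057947, 0.30313076]), 'ee_rot': array([[-9.45469962e-01,  3.25709021e-01, -4.30207176e-04],
       [ 3.25709300e-01,  9.45468895e-01, -1.42140584e-03],
       [-5.62172004e-05, -1.48401900e-03, -9.99998897e-01]]), 'ft_force': array([0.72014912, 0.2247658 , 0.59091753]), 'ft_torque': array([-0.00742834, -0.01146799,  0.0181653 ]), 'gripper_force': 0.0, 'finger_gap': 1.0016279881550565}
```

View pics/scene0.png

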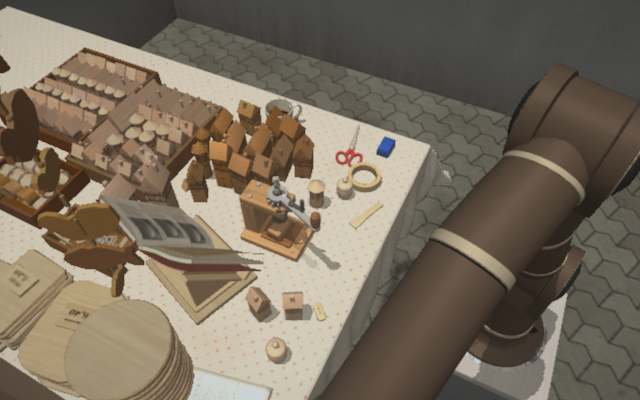

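View pics/top0.png

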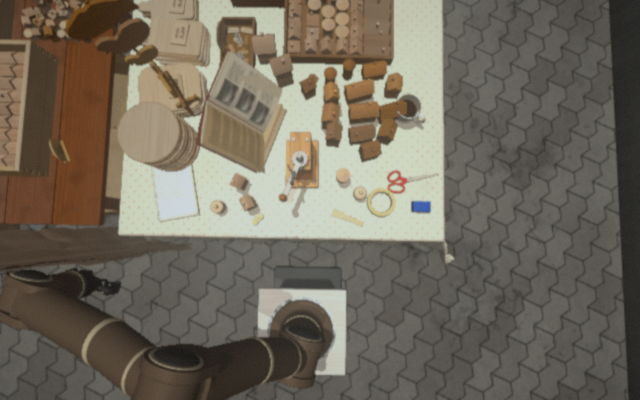

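The scene view shows the press at about (278,215) and its knob at (315,218). The top view shows the rod at about (302,158) and the knob at (283,197). I'll crop both for detail.

```bash
python3 - <<'E'
from h import *
import pickle
s=pickle.load(open("scene.pkl","rb"));t=pickle.load(open("top.pkl","rb"))
a=cv2.resize(s["im"][160:280,220:340],(480,480),interpolation=cv2.INTER_CUBIC)
b=cv2.resize(t["im"][125:215,262:342],(427,480),interpolation=cv2.INTER_CUBIC)[:, :300]
cv2.imwrite("pics/crop1.png",np.hstack([a,b]))
print("axis",ray(t,302,158,.196),"knob",ray(t,283,197,.24),"base",ray(t,302,335,0))
E
```

```text
axis [0.59269819 0.00457511 0.196     ] knob [0.46080686 0.05852381 0.24      ] base [-0.0149007  -0.00233059  0.        ]
```

View pics/crop1.png

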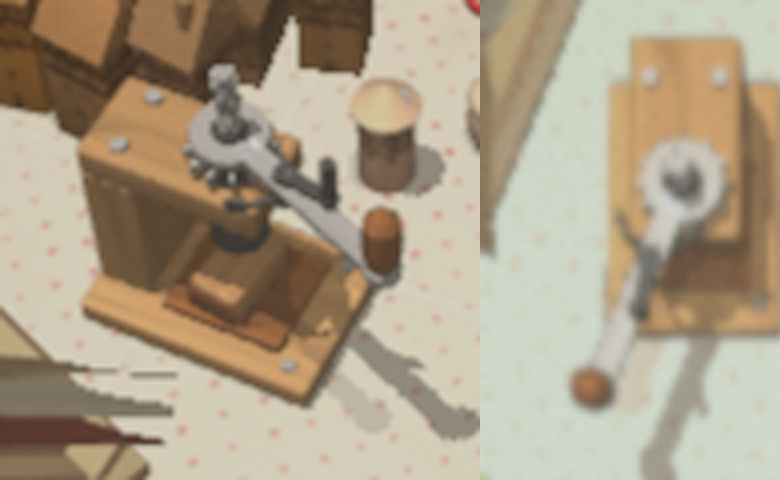

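The crops show the ratchet centre at about (299.8,159) in the top view and the knob top at about (283,198). In the scene view the peg top is at about (302,201), the knob top at (315.5,214) and the ratchet centre at (277.5,192).

```bash
python3 - <<'E'
from h import *
import pickle
s=pickle.load(open("scene.pkl","rb"));t=pickle.load(open("top.pkl","rb"))
for n,c,u,v,z in [("axis",t,299.8,159.1,.196),("axis",s,277.5,192.5,.196),("knobtop",t,283,197.8,.242),("knobtop",s,315.5,213.7,.242),("peg",s,302,200.7,.234),
 ("headscrewL",t,262+169/5.34,125+75/5.33,.165),("headscrewR",t,262+239/5.34,125+75/5.33,.165)]: print(n,ray(c,u,v,z).round(4))
E
```

```text
axis [0.5889 0.0116 0.196 ]
axis [0.5911 0.0146 0.196 ]
knobtop [0.4582 0.0583 0.242 ]
knobtop [0.4621 0.0615 0.242 ]
peg [0.51   0.0365 0.234 ]
headscrewL [0.6616 0.0355 0.165 ]
headscrewR [ 0.6626 -0.0083  0.165 ]
```

```bash
python3 -m handwheel '[[0,0,-5,0,0,-8],[0,0,-9,0,0,-16],[0,0,-9,0,0,-19]]' -1 40
```

```text
clock: 0.4
tool_pos: [0.2041, 0.5924, 0.4]
ee_rot: [[-1.0, -0.005, 0.002], [-0.005, 1.0, 0.009], [-0.002, 0.009, -1.0]]
ft_force: [0.0, 0.3, 0.2]
finger_gap: 0.515
gripper_force: 0.0
```

```bash
python3 -m handwheel '[[-2,-4.5,0,0,0,0],[-4,-9,0,0,0,0],[-6,-13.5,0,0,0,0],[-8,-18,0,0,0,0],[-10,-22,0,0,0,0]]' | head -2
python3 -m handwheel '[[-2,-4.5,0,0,0,0],[-4,-9,0,0,0,0],[-6,-13.5,0,0,0,0],[-8,-18,0,0,0,0],[-10,-22,0,0,0,0]]' | head -2
python3 -m handwheel '[[-2,-4.5,0,0,0,0],[-4,-9,0,0,0,0],[-6,-13,0,0,0,0],[-7,-18,0,0,0,0],[-7,-20,0,0,0,0]]'
python3 -m handwheel '[[0,0,0,0,0,0],[0,0,0,0,0,0],[0,0,0,0,0,0]]'
python3 - <<'E'
from h import *
c=cam("wrist");cv2.imwrite("pics/w1.png",c["im"]);import pickle;pickle.dump(c,open("w1.pkl","wb"));print(c["o"],c["f"],get_state()["joint_pos"])
for p in [(.590,.0131,.196),(.46,.06,.242),(.51,.0365,.234)]: print(proj(c,p))
E
```

```text
clock: 0.9
tool_pos: [0.3041, 0.3684, 0.3937]
clock: 1.4
tool_pos: [0.4038, 0.1483, 0.3939]
clock: 1.9
tool_pos: [0.4737, -0.0538, 0.3938]
ee_rot: [[-1.0, 0.005, 0.0], [0.005, 1.0, -0.002], [-0.0, -0.002, -1.0]]
ft_force: [0.6, -0.4, 0.1]
finger_gap: 0.003
gripper_force: 0.0
clock: 2.2
tool_pos: [0.4734, -0.0478, 0.3936]
ee_rot: [[-1.0, -0.002, -0.001], [-0.002, 1.0, 0.0], [0.001, 0.0, -1.0]]
ft_force: [0.7, -0.2, -0.9]
finger_gap: -0.003
gripper_force: 0.0
[ 0.39875906 -0.04628561  0.46449225] 321.9935678567146 [-0.47585528  0.06906008  0.51122109  1.83780944 -0.03604671  1.24405701
  1.61884019]
[380.7323968  313.04752114]
[468.13823874 196.60023438]
[425.07285198 255.22250639]
```

View pics/w1.png

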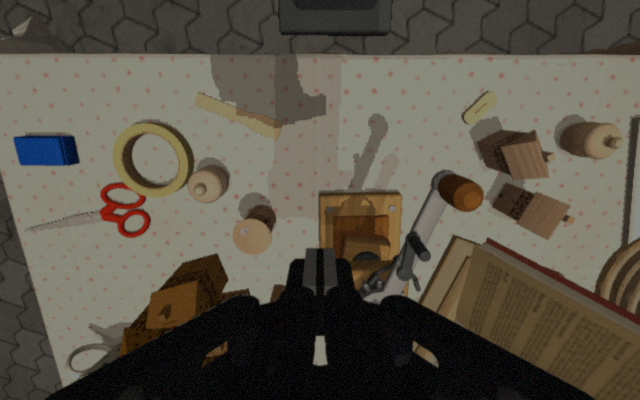

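The wrist view shows the knob top at about (463,194) and the lever and peg around (400–428, 235–260). I'll zoom in on it.

```bash
python3 - <<'E'
from h import *
import pickle
c=pickle.load(open("w1.pkl","rb"))
cv2.imwrite("pics/w1c.png",cv2.resize(c["im"][160:310,340:500],(800,600)[:1]+(600,),fx=0,fy=0,interpolation=cv2.INTER_CUBIC) if 0 else cv2.resize(c["im"][165:305,345:495],(643,600),interpolation=cv2.INTER_CUBIC))
for n,p in [("nadir",(c["o"][0],c["o"][1],0)),("knobtop",(.46,.06,.242)),("knobbase",(.46,.06,.199)),("pegtop",(.51,.0365,.234)),("pegbase",(.51,.0365,.2))]: print(n,proj(c,p).round(1),((proj(c,p)-[345,165])*4.286).round(0))
E
```

```text
nadir [319.9 107. ] [-107. -249.]
knobtop [468.1 196.6] [528. 135.]
knobbase [445.7 183. ] [432.  77.]
pegtop [425.1 255.2] [343. 387.]
pegbase [413.1 238.3] [292. 314.]
```

View pics/w1c.png

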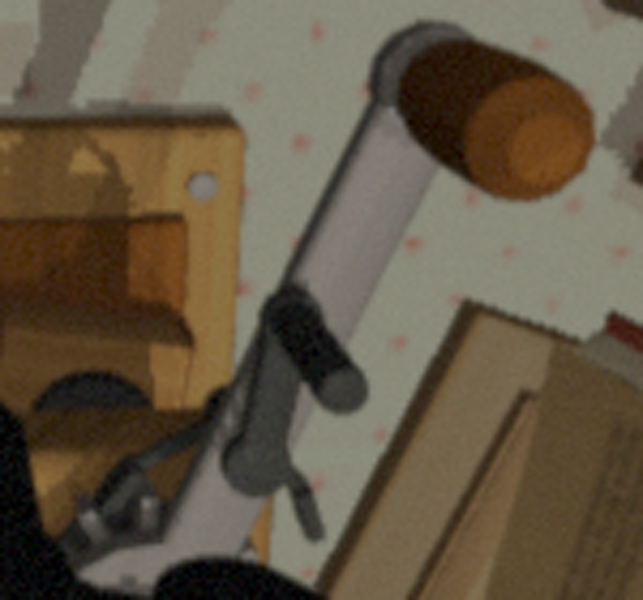

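```bash
python3 -m handwheel '[[-2.7,4,0,0,0,0],[-3.7,4.8,3,0,0,0],[-3.7,4.8,7,0,0,0],[-3.7,4.8,10.8,0,0,0],[-3.7,4.8,10.8,0,0,0]]'
python3 -m handwheel '[[0,0.5,0,0,0,0],[0,1,0,0,0,0],[0,1,0,0,0,0]]' | sed -n '2p;4p'
for i in 1; do python3 -m handwheel '[[0,0.2,0,0,0,0],[0,0.2,0,0,0,0]]'| sed -n '2p;4p'; done
python3 -m handwheel '[[0,0.2,0,0,0,0],[0,0.2,0,0,0,0]]'| sed -n '2p;4p'
python3 -m handwheel '[[0,0.2,0,0,0,0],[0,0.2,0,0,0,0]]'| sed -n '2p;4p'
python3 -m handwheel '[[0,0.2,0,0,0,0],[0,0.2,0,0,0,0]]'| sed -n '2p;4p'
python3 -m handwheel '[[0,0.2,0,0,0,0],[0,0.2,0,0,0,0]]'| sed -n '2p;4p'
```

```text
clock: 2.75
tool_pos: [0.508, 0.0003, 0.2817]
ee_rot: [[-1.0, -0.002, -0.008], [-0.002, 1.0, -0.001], [0.008, -0.001, -1.0]]
ft_force: [0.1, -0.3, -0.5]
finger_gap: -0.001
gripper_force: 0.0
tool_pos: [0.5115, 0.0101, 0.2878]
ft_force: [-0.5, -0.6, -0.2]
tool_pos: [0.5108, 0.0111, 0.2867]
ft_force: [0.3, 0.1, -0.6]
tool_pos: [0.5105, 0.013, 0.286]
ft_force: [0.1, 0.6, 0.6]
tool_pos: [0.5105, 0.0151, 0.2858]
ft_force: [-0.6, 0.3, 0.9]
tool_pos: [0.5105, 0.0167, 0.2859]
ft_force: [-0.6, -1.5, -0.1]
tool_pos: [0.5106, 0.0188, 0.2858]
ft_force: [0.2, -1.6, -0.5]
```

```bash
python3 -m handwheel '[[0,0.2,0,0,0,0],[0,0.2,0,0,0,0]]'| sed -n '2p;4p'
python3 -m handwheel '[[0,0.2,0,0,0,0],[0,0.2,0,0,0,0]]'| sed -n '2p;4p'
python3 -m handwheel '[[0,0.2,0,0,0,0],[0,0.2,0,0,0,0]]'| sed -n '2p;4p'
python3 - <<'E'
from h import *
c=cam("wrist");cv2.imwrite("pics/w2.png",cv2.resize(c["im"][40:400,180:560],(633,600)))
E
```

```text
tool_pos: [0.5106, 0.0212, 0.2859]
ft_force: [1.4, -0.6, -0.2]
tool_pos: [0.5105, 0.0234, 0.2859]
ft_force: [-0.2, -0.7, 0.4]
tool_pos: [0.5104, 0.0254, 0.2859]
ft_force: [0.3, -1.0, -0.0]
```

View pics/w2.png

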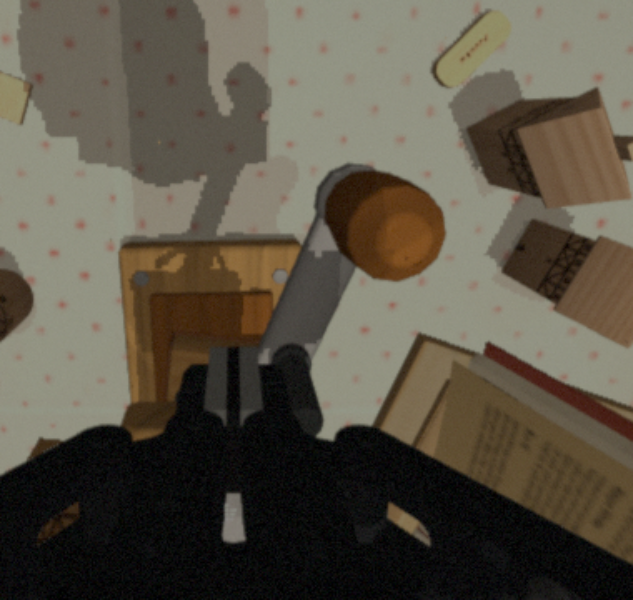

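The peg base sits at about (293,355), roughly on the handle's centre line and just ahead of the fingers. I'll keep pushing.

```bash
python3 -m handwheel '[[0,0.2,0,0,0,0],[0,0.2,0,0,0,0]]'| sed -n '2p;4p'
python3 -m handwheel '[[0,0.2,0,0,0,0],[0,0.2,0,0,0,0]]'| sed -n '2p;4p'
python3 -m handwheel '[[0,0.2,0,0,0,0],[0,0.2,0,0,0,0]]'| sed -n '2p;4p'
python3 -m handwheel '[[0,0.2,0,0,0,0],[0,0.2,0,0,0,0]]'| sed -n '2p;4p'
python3 - <<'E'
from h import *
c=cam("wrist");cv2.imwrite("pics/w3.png",cv2.resize(c["im"][130:310,300:470],(567,600)))
E
```

```text
tool_pos: [0.5104, 0.0273, 0.2858]
ft_force: [-0.2, 0.4, -0.1]
tool_pos: [0.5105, 0.0289, 0.2859]
ft_force: [1.1, -1.0, -0.5]
tool_pos: [0.5108, 0.0304, 0.2859]
ft_force: [1.5, -4.0, -1.4]
tool_pos: [0.5108, 0.0326, 0.286]
ft_force: [2.7, -3.5, -1.3]
```

View pics/w3.png

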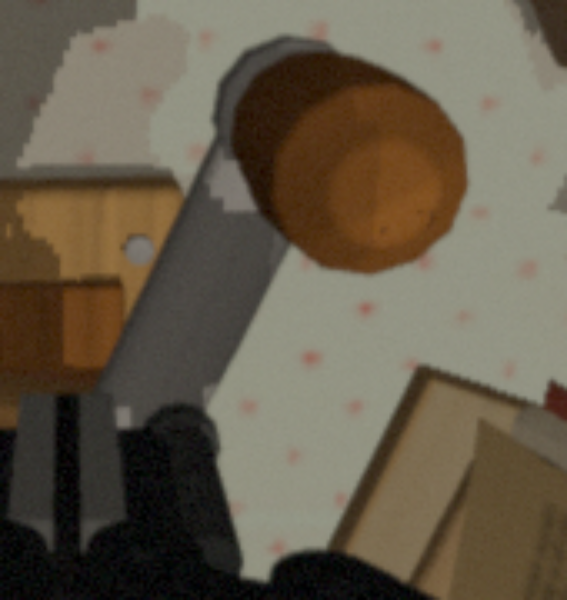

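The peg base at (185,415) now lies right of the handle's centre line, which is at about 150, so it is on the +y (tightening) side. I'll retreat, raise the tool and measure the knob.

```bash
python3 -m handwheel '[[0,-1,0,0,0,0],[0,-2,-2,0,0,0],[0.5,-2,-6,0,0,0],[1,-1,-9,0,0,0],[1,-1,-9,0,0,0]]' 0.1 | sed -n 2p
python3 -m handwheel '[[0,0,0,0,0,0],[0,0,0,0,0,0]]' | sed -n '2p;4,5p'
python3 - <<'E'
from h import *
c=cam("wrist");im=c["im"];cv2.imwrite("pics/w4.png",im[100:400,250:560])
h=cv2.cvtColor(im,cv2.COLOR_BGR2HSV)
print(proj(c,(.46,.06,.242)),c["o"])
m=cv2.inRange(h,(5,140,100),(15,255,255))
n,l,st,ce=cv2.connectedComponentsWithStats(m)
for i in range(1,n):
    if st[i,4]>150: print(st[i],ce[i].round(1),ray(c,*ce[i],.242).round(4))
E
```

```text
tool_pos: [0.5013, 0.0238, 0.3798]
tool_pos: [0.4999, 0.0228, 0.3749]
ft_force: [-0.3, 0.2, -0.0]
finger_gap: 0.551
[375.79294726 164.15759761] [0.4254038  0.02447434 0.44587385]
[392 163  13  21 155] [397.  173.2] [0.4659 0.0739 0.242 ]
```

View pics/w4.png

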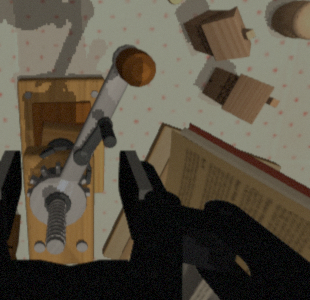

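The knob top is at about (388,168) full frame, giving (0.462, 0.068). The peg base at (349,224) lies right of the centre line, so the pawl is on the tightening side. Now I'll grasp the knob.

```bash
python3 -m handwheel '[[3.8,4.5,0,0,0,0],[3.8,4.5,0,0,0,0],[3.8,4.5,4,0,0,0],[3.8,4.5,8,0,0,0],[3.8,4.5,9.6,0,0,0]]' | sed -n '2p;4p'
python3 -m handwheel '[[0,0,0,0,0,0],[0,0,0,0,0,0]]' | sed -n '2p;4,5p'
python3 -m handwheel '[[0,0,0,0,0,0],[0,0,0,0,0,0],[0,0,0,0,0,0],[0,0,0,0,0,0],[0,0,0,0,0,0]]' -1 20
python3 - <<'E'
from h import *
c=cam("wrist");cv2.imwrite("pics/w5.png",c["im"])
E
```

```text
tool_pos: [0.4605, 0.0675, 0.2761]
ft_force: [0.4, -0.0, 0.9]
tool_pos: [0.4626, 0.0677, 0.2799]
ft_force: [0.1, -0.3, 0.0]
finger_gap: 0.549
clock: 7.5
tool_pos: [0.4631, 0.068, 0.281]
ee_rot: [[-1.0, 0.0, 0.002], [0.0, 1.0, 0.001], [-0.002, 0.001, -1.0]]
ft_force: [-0.1, -0.7, 6.1]
finger_gap: 0.275
gripper_force: 19.7
```

```bash
python3 - <<'E'
import numpy as np
t0=.41
for s in (.41,-.01,-.33):
    print(s,[(round(float(t),2),round(float(14*(np.cos(t)-np.cos(s))),2),round(float(14*(np.sin(t)-np.sin(s))),2)) for t in s-np.arange(1,6)*.085])
E
python3 -m handwheel '[[0,0,-0.1,0,0,0],[0,0,-0.1,0,0,0]]' | sed -n '2p;4,5p'
python3 -m handwheel '[[0.3,-0.75,0,0,0,0],[0.3,-0.75,0,0,0,0]]' | sed -n '2p;4p'
```

```text
0.41 [(0.32, 0.43, -1.11), (0.24, 0.76, -2.25), (0.15, 0.99, -3.42), (0.07, 1.13, -4.6), (-0.02, 1.16, -5.79)]
-0.01 [(-0.1, -0.06, -1.19), (-0.18, -0.23, -2.37), (-0.27, -0.49, -3.53), (-0.35, -0.85, -4.66), (-0.44, -1.3, -5.76)]
-0.33 [(-0.42, -0.43, -1.11), (-0.5, -0.96, -2.18), (-0.58, -1.57, -3.19), (-0.67, -2.27, -4.16), (-0.76, -3.05, -5.06)]
tool_pos: [0.463, 0.068, 0.2811]
ft_force: [2.1, 0.4, -0.3]
finger_gap: 0.272
tool_pos: [0.4596, 0.0594, 0.2811]
ft_force: [2.9, -2.0, -0.7]
```

```bash
python3 -m handwheel '[[0.35,-1.13,0,0,0,0],[0.61,-2.29,0,0,0,0],[0.78,-3.47,0,0,0,0],[0.85,-4.66,0,0,0,0]]' | sed -n '2p;4p'
python3 -m handwheel '[[-0.05,-1.19,0,0,0,0],[-0.2,-2.37,0,0,0,0],[-0.45,-3.53,0,0,0,0],[-0.45,-3.53,0,0,0,0]]' | sed -n '2p;4p'
```

```text
tool_pos: [0.4512, 0.013, 0.2812]
ft_force: [6.8, 2.5, -1.6]
tool_pos: [0.4559, -0.0236, 0.2811]
ft_force: [4.7, 0.0, -1.2]
```

```bash
python3 -m handwheel '[[-0.15,0,0,0,0,0],[-0.15,0,0,0,0,0]]' | sed -n '2p;4p'
python3 -m handwheel '[[-0.1,0,0,0,0,0],[-0.1,0,0,0,0,0]]' | sed -n '2p;4p'
python3 -m handwheel '[[0,0,0,0,0,0]]' | sed -n '2p;4p'
```

```text
tool_pos: [0.4561, -0.023, 0.281]
ft_force: [-1.6, -2.1, 6.4]
tool_pos: [0.4563, -0.0229, 0.2809]
ft_force: [-4.8, -1.6, 9.5]
tool_pos: [0.4563, -0.0229, 0.2809]
ft_force: [-4.7, -3.4, 8.8]
```

```bash
python3 -m handwheel '[[-0.18,-0.9,0,0,0,0],[-0.56,-1.85,0,0,0,0],[-0.95,-2.7,0,0,0,0],[-1.37,-3.48,0,0,0,0]]' | sed -n '2p;4p'
python3 -m handwheel '[[-0.5,-0.75,0,0,0,0],[-1.03,-1.5,0,0,0,0],[-1.03,-1.5,0,0,0,0]]' | sed -n '2p;4p'
```

```text
tool_pos: [0.47, -0.0571, 0.2809]
ft_force: [-4.3, 0.8, 8.9]
tool_pos: [0.481, -0.0735, 0.281]
ft_force: [-2.4, -4.7, 7.3]
```

```bash
python3 -m handwheel '[[0.87,1.10,0,0,0,0],[1.55,2.32,0,0,0,0],[2.11,3.61,0,0,0,0]]' | sed -n '2p;4p'
python3 -m handwheel '[[0.43,1.33,0,0,0,0],[0.72,2.7,0,0,0,0]]' | sed -n '2p;4p'
python3 -m handwheel '[[0.15,1.39,0,0,0,0],[0.17,2.79,0,0,0,0]]' | sed -n '1,2p;4p'
python3 -m handwheel '[[-0.13,1.39,0,0,0,0],[-0.39,2.77,0,0,0,0]]' | sed -n '1,2p;4p'
```

```text
tool_pos: [0.4601, -0.0361, 0.281]
ft_force: [1.0, -1.7, 4.1]
tool_pos: [0.4531, -0.0097, 0.2811]
ft_force: [2.7, -5.0, 2.4]
clock: 10.65
tool_pos: [0.4515, 0.0182, 0.2811]
ft_force: [2.6, -5.2, 2.4]
clock: 10.85
tool_pos: [0.4555, 0.0458, 0.281]
ft_force: [2.8, -6.3, 3.1]
```

```bash
python3 -m handwheel '[[-0.40,1.34,0,0,0,0],[-0.93,2.63,0,0,0,0]]' | sed -n '2p;4p'
python3 -m handwheel '[[-0.66,1.24,0,0,0,0],[-1.44,2.4,0,0,0,0]]' | sed -n '1,2p;4p'
python3 -m handwheel '[[0,0,0,0,0,0]]' | sed -n '2p;4p'
python3 -m handwheel '[[0.78,-1.16,0,0,0,0],[1.44,-2.4,0,0,0,0],[1.97,-3.69,0,0,0,0],[2.37,-5.03,0,0,0,0],[2.63,-6.41,0,0,0,0]]' | sed -n '2p;4p'
python3 -m handwheel '[[0.13,-1.39,0,0,0,0],[0.11,-2.79,0,0,0,0],[-0.04,-4.18,0,0,0,0],[-0.33,-5.55,0,0,0,0],[-0.76,-6.88,0,0,0,0]]' | sed -n '1,2p;4p'
```

```text
tool_pos: [0.4648, 0.0719, 0.281]
ft_force: [1.3, -7.8, 5.2]
clock: 11.25
tool_pos: [0.4792, 0.0958, 0.281]
ft_force: [-0.2, -6.3, 7.0]
tool_pos: [0.4803, 0.0973, 0.281]
ft_force: [2.1, -1.5, 4.2]
tool_pos: [0.4528, 0.0326, 0.2811]
ft_force: [5.4, 2.0, 0.1]
clock: 12.35
tool_pos: [0.4598, -0.0358, 0.281]
ft_force: [1.8, 3.0, 4.5]
```

```bash
python3 -m handwheel '[[-0.56,-1.29,0,0,0,0],[-1.24,-2.51,0,0,0,0]]' | sed -n '1,2p;4p'
python3 -m handwheel '[[0,0,0,0,0,0]]' | sed -n '2p;4p'
python3 -m handwheel '[[0.68,1.22,0,0,0,0],[1.24,2.51,0,0,0,0]]' | sed -n '2p;4p'
python3 -m handwheel '[[0.24,0.66,0,0,0,0],[0.43,1.33,0,0,0,0]]' | sed -n '2p;4p'
python3 -m handwheel '[[0.16,0.68,0,0,0,0],[0.29,1.37,0,0,0,0]]' | sed -n '2p;4p'
python3 -m handwheel '[[0.09,0.70,0,0,0,0]]' | sed -n '2p;4p'
python3 -m handwheel '[[0.06,0.69,0,0,0,0]]' | sed -n '1,2p;4p'
```

```text
clock: 12.55
tool_pos: [0.472, -0.061, 0.281]
ft_force: [-0.4, 3.5, 5.8]
tool_pos: [0.4728, -0.0622, 0.281]
ft_force: [0.2, -1.6, 6.7]
tool_pos: [0.4601, -0.0367, 0.2811]
ft_force: [4.5, -4.2, 3.3]
tool_pos: [0.4558, -0.0226, 0.281]
ft_force: [1.2, -4.3, 6.0]
tool_pos: [0.4531, -0.009, 0.281]
ft_force: [1.1, -4.4, 4.9]
tool_pos: [0.4522, -0.002, 0.281]
ft_force: [1.0, -5.3, 6.3]
clock: 13.45
tool_pos: [0.4517, 0.0049, 0.281]
ft_force: [0.8, -5.4, 5.3]
```

```bash
cat > guard.py <<'E'
import sys,re,numpy as np
t=sys.stdin.read();v=lambda k:[float(x) for x in re.search(k+r": \[(.*?)\]",t).group(1).split(",")]
p,f=v("tool_pos"),v("ft_force");th=np.arctan2(p[1]-.013,.5915-p[0]);F=-(f[0]*np.sin(th)+f[1]*np.cos(th))
print("th %.3f push %.1f"%(th,F),f);sys.exit(F>float(sys.argv[1]))
E
G="python3 guard.py 6.9"
python3 -m handwheel '[[0.01,0.28,0,0,0,0]]' | $G &&
python3 -m handwheel '[[0.01,0.28,0,0,0,0]]' | $G &&
python3 -m handwheel '[[0,0.28,0,0,0,0]]' | $G &&
python3 -m handwheel '[[0,0.28,0,0,0,0]]' | $G &&
python3 -m handwheel '[[-0.01,0.28,0,0,0,0]]' | $G &&
python3 -m handwheel '[[-0.01,0.28,0,0,0,0]]' | $G &&
python3 -m handwheel '[[-0.02,0.28,0,0,0,0]]' | $G &&
python3 -m handwheel '[[-0.03,0.28,0,0,0,0]]' | $G &&
python3 -m handwheel '[[-0.03,0.28,0,0,0,0]]' | $G &&
python3 -m handwheel '[[-0.04,0.28,0,0,0,0]]' | $G
```

```text
th -0.034 push 4.2 [0.2, -4.2, 5.9]False
```

```bash
sed -i 's/sys.exit(F>float(sys.argv\[1\]))/sys.exit(int(F>float(sys.argv[1])))/' guard.py
G="python3 guard.py 6.9"
python3 -m handwheel '[[0.01,0.28,0,0,0,0]]' | $G &&
python3 -m handwheel '[[0,0.28,0,0,0,0]]' | $G &&
python3 -m handwheel '[[0,0.28,0,0,0,0]]' | $G &&
python3 -m handwheel '[[-0.01,0.28,0,0,0,0]]' | $G &&
python3 -m handwheel '[[-0.01,0.28,0,0,0,0]]' | $G &&
python3 -m handwheel '[[-0.02,0.28,0,0,0,0]]' | $G &&
python3 -m handwheel '[[-0.03,0.28,0,0,0,0]]' | $G &&
python3 -m handwheel '[[-0.03,0.28,0,0,0,0]]' | $G &&
python3 -m handwheel '[[-0.04,0.28,0,0,0,0]]' | $G
```

```text
th -0.017 push 5.4 [0.1, -5.4, 6.7]
th 0.001 push 5.0 [1.1, -5.0, 6.7]
th 0.021 push 5.6 [1.3, -5.6, 5.9]
th 0.041 push 5.2 [0.9, -5.2, 6.5]
th 0.061 push 4.3 [1.8, -4.4, 6.2]
th 0.081 push 4.1 [2.3, -4.3, 6.2]
th 0.101 push 5.3 [1.2, -5.4, 6.7]
th 0.121 push 5.7 [0.4, -5.8, 5.9]
th 0.141 push 4.8 [0.6, -4.9, 6.9]
```

```bash
G="python3 guard.py 6.8"
python3 -m handwheel '[[-0.04,0.28,0,0,0,0]]' | $G &&
python3 -m handwheel '[[-0.05,0.28,0,0,0,0]]' | $G &&
python3 -m handwheel '[[-0.05,0.27,0,0,0,0]]' | $G &&
python3 -m handwheel '[[-0.06,0.27,0,0,0,0]]' | $G &&
python3 -m handwheel '[[-0.06,0.27,0,0,0,0]]' | $G &&
python3 -m handwheel '[[-0.07,0.27,0,0,0,0]]' | $G &&
python3 -m handwheel '[[-0.07,0.27,0,0,0,0]]' | $G &&
python3 -m handwheel '[[-0.08,0.27,0,0,0,0]]' | $G &&
python3 -m handwheel '[[-0.08,0.27,0,0,0,0]]' | $G &&
python3 -m handwheel '[[-0.09,0.27,0,0,0,0]]' | $G &&
python3 -m handwheel '[[-0.09,0.26,0,0,0,0]]' | $G &&
python3 -m handwheel '[[-0.1,0.26,0,0,0,0]]' | $G &&
python3 -m handwheel '[[-0.1,0.26,0,0,0,0]]' | $G &&
python3 -m handwheel '[[-0.11,0.26,0,0,0,0]]' | $G
```

```text
th 0.161 push 4.2 [2.7, -4.7, 6.1]
th 0.181 push 4.9 [1.5, -5.3, 6.0]
th 0.201 push 4.2 [1.3, -4.6, 5.5]
th 0.221 push 5.0 [1.3, -5.4, 6.8]
th 0.240 push 5.5 [1.9, -6.1, 6.6]
th 0.260 push 5.1 [0.9, -5.5, 6.0]
th 0.280 push 5.0 [2.5, -5.9, 5.8]
th 0.300 push 4.5 [1.5, -5.2, 5.8]
th 0.319 push 5.2 [2.8, -6.4, 5.7]
th 0.340 push 5.5 [1.8, -6.5, 6.4]
th 0.360 push 5.3 [2.4, -6.6, 6.6]
th 0.379 push 4.4 [1.8, -5.5, 5.9]
th 0.398 push 4.0 [2.9, -5.6, 5.3]
th 0.419 push 4.2 [3.3, -6.1, 5.4]
```

```bash
G="python3 guard.py 6.7"
python3 -m handwheel '[[-0.11,0.26,0,0,0,0]]' | $G &&
python3 -m handwheel '[[-0.12,0.25,0,0,0,0]]' | $G &&
python3 -m handwheel '[[-0.12,0.25,0,0,0,0]]' | $G &&
python3 -m handwheel '[[-0.13,0.25,0,0,0,0]]' | $G &&
python3 -m handwheel '[[-0.13,0.25,0,0,0,0]]' | $G &&
python3 -m handwheel '[[-0.14,0.24,0,0,0,0]]' | $G &&
python3 -m handwheel '[[-0.14,0.24,0,0,0,0]]' | $G &&
python3 -m handwheel '[[-0.15,0.24,0,0,0,0]]' | $G &&
python3 -m handwheel '[[-0.15,0.24,0,0,0,0]]' | $G &&
python3 -m handwheel '[[-0.16,0.23,0,0,0,0]]' | $G &&
python3 -m handwheel '[[-0.16,0.23,0,0,0,0]]' | $G
```

```text
th 0.438 push 4.3 [3.0, -6.1, 5.5]
th 0.458 push 4.6 [2.3, -6.3, 5.5]
th 0.477 push 4.8 [2.7, -6.8, 5.7]
th 0.497 push 4.5 [3.0, -6.8, 5.4]
th 0.517 push 4.8 [3.4, -7.4, 5.1]
th 0.537 push 5.2 [2.4, -7.5, 5.4]
th 0.555 push 7.0 [1.4, -9.1, 6.8]
```

```bash
python3 -m handwheel '[[-0.04,0.06,0,0,0,0]]' | python3 guard.py 7.3 && 
python3 -m handwheel '[[-0.04,0.06,0,0,0,0]]' | python3 guard.py 7.3 && 
python3 -m handwheel '[[-0.04,0.06,0,0,0,0]]' | python3 guard.py 7.3
```

```text
th 0.561 push 5.7 [2.6, -8.4, 7.9]
th 0.564 push 6.3 [1.1, -8.1, 6.0]
th 0.569 push 5.9 [1.6, -8.0, 6.6]
```

```bash
python3 -m handwheel '[[-0.08,0.12,0,0,0,0]]' | python3 guard.py 7.6 && 
python3 -m handwheel '[[-0.08,0.12,0,0,0,0]]' | python3 guard.py 7.6
```

```text
th 0.578 push 6.6 [0.8, -8.4, 7.1]
th 0.587 push 7.5 [0.7, -9.5, 8.5]
```

```bash
python3 -m handwheel '[[-0.06,0.09,0,0,0,0]]' | python3 guard.py 7.8
```

```text
th 0.595 push 7.0 [0.2, -8.6, 8.0]
```

```bash
python3 -m handwheel '[[-0.06,0.09,0,0,0,0]]' | python3 guard.py 7.8
```

```text
th 0.602 push 7.8 [-0.1, -9.4, 7.8]
```

```bash
python3 -m handwheel '[[0.08,-0.12,0,0,0,0],[0.08,-0.12,0,0,0,0]]' | python3 guard.py 99
python3 -m handwheel '[[0.08,-0.12,0,0,0,0],[0.08,-0.12,0,0,0,0],[0.08,-0.12,0,0,0,0],[0.08,-0.12,0,0,0,0]]' 0.1 | sed -n '2p;4,6p'
python3 -m handwheel '[[0,0,-2,0,0,0],[0,0,-5,0,0,0],[0,0,-9,0,0,0],[3,0,-12,0,0,0],[6,0,-13,0,0,0]]' | sed -n '1,2p;4p'
python3 -m handwheel '[[0,0,0,0,0,0],[0,0,0,0,0,0],[0,0,0,0,0,0]]' | sed -n '2p;4p'
python3 - <<'E'
from h import *
w=cam("wrist")["im"][60:360,200:560];s=cv2.resize(cam("scene")["im"][130:330,220:400],(360,400))
cv2.imwrite("pics/end.png",np.vstack([w[:200],s])[:600])
cv2.imwrite("pics/end.png",np.hstack([cv2.copyMakeBorder(w,0,100,0,0,cv2.BORDER_CONSTANT),s]))
E
```

```text
th 0.598 push 4.5 [3.6, -7.9, 4.7]
tool_pos: [0.4746, 0.0921, 0.2803]
ft_force: [-0.9, -2.3, -2.7]
finger_gap: 0.545
gripper_force: 1.2
clock: 18.35
tool_pos: [0.4155, 0.0928, 0.4137]
ft_force: [-0.5, 0.9, -0.8]
tool_pos: [0.4155, 0.0925, 0.4106]
ft_force: [0.1, 0.5, -0.9]
```

View pics/end.png

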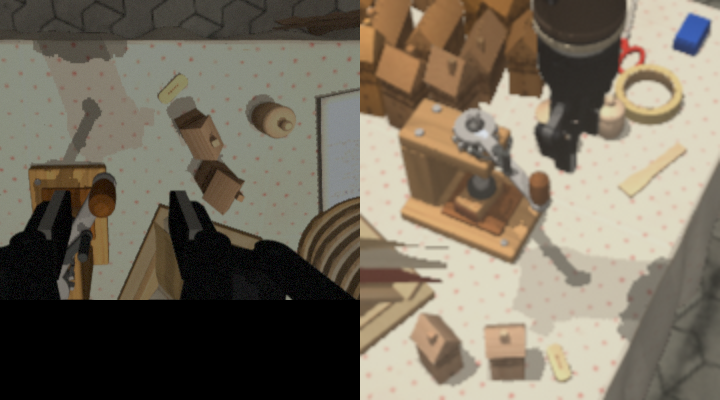

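The end view shows the foot at (480,190) bearing on the block, the knob free and the bystanders in place. I'm handing the job in.

```bash
python3 -c "
from workcell import manip;print(manip.finish_job())"
```

```text
the job is handed in; nothing more can be done
None
```

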